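# Draw out the offcut tray of the laser marking table

### The arm

A 6-joint arm with a two-finger parallel gripper is mounted at the origin on the work surface. World frame = base frame: x ahead of the robot, y to its left, z up, the work surface at z = 0. Lengths are in m, angles in rad, forces in N, time in s.
With the tool pointing down it reaches from about 0.3 to 0.85 m from the base axis. Payload 4.2 kg.
Tool frame: the origin (TCP) lies at the very end of the fingers, on their centre line; the grasp point (between the pads) lies bot.pinch_z behind it (bot.pinch_z is the distance from the TCP to the grasp point, in m); z points along the fingers, x is the direction in which the jaws open and shut, and the axes are right-handed (so a half turn about z gives the same grasp; the last joint's range is limited). The gripper opens to 91 mm and grips with 3 to 60 N. Pads are 32 mm wide; open, the fingers measure 118 mm over their backs; the gripper's body (76 mm by 178 mm) begins 60 mm behind the grasp point.
Start: joints at [1.296, 0.32, 1.565, -0, 1.257, -0.02], TCP at [0.145, 0.556, 0.214] pointing down, gripper open.
Joint ranges: [-3.11, 3.11], [-0.84, 2.01], [0.21, 2.61], [-1.34, 4.49], [0.05, 2.63], [-2.56, 2.56]. Speed limits (rad/s): [2.57, 2.57, 3.14, 3.14, 3.14, 3.14].

### API

Orientations are given as a 3x3 rotation matrix whose columns are the frame's x, y, z axes.
In Python, from station import bot, eyes, boxes_of gives the robot as it stands.
- The arm moves only by the tool jog_arm, never from a script. Its argument "increments" is a list of rows, each an object of numbers: "dx", "dy", "dz": the shift along the world's x, y, z in units of 40 mm (1.0 is 40 mm); "ax", "ay", "az": the turn, a rotation vector about the world's x, y, z in units of 6 degrees (1.0 is 6 degrees). In form: [{"dx": .., "dy": .., "dz": .., "ax": .., "ay": .., "az": ..}, ...]. A call has 1 to 12 rows; each row shifts and turns the commanded pose from where the row before left it; what a row does not reach is not made up. A row lasts 1/8 s, in which the tool goes at most 62.5 mm and 10.7 degrees, less where a joint would pass 70% of its speed; a pose out of reach is approached as far as the arm can. A call is refused whole if a number of a shift passes 1 or a number of a turn 1, either way. A call with a gripper value outside its range is refused whole. "jaw" is the opening, from -1 (shut) to 1 (fully open), set as the call begins (left out, the last holds). The fingers move at their own pace and stop on an object; "grip_force" is the grip in N (left out, the last holds). Time passes only in rows, so rows that do not move let the fingers close. It gives the time, the measured TCP pose, the force and the opening at its end, in the units of the state.
- bot.read_state(): the state, without advancing time (a new reading comes with each control period).
- eyes.camera(name): name is "scene" or "top"; returns the picture (420x560x3 uint8, red, green, blue); there is no depth.
- eyes.get_calibration(name): a dict with "fov_y" (degrees; the focal length in pixels is half the picture's height over the tangent of half this angle, whatever the lens; pixels are square), "cx", "cy" (the principal point, pixels), "pose" (4x4, takes a point from camera to world coordinates). Camera axes: x right, y up, looking along -z (the intrinsics and any distortion apply to the point x, -y, -z); pixel columns grow to the right and rows downward; lengths in m; the calibration is good to about 2 mm. A picture is of the moment at which its call begins. get_calibration takes no time and is no camera call.
- bot.finish_job(): hands the job in, once; it reports no verdict.
Trained networks look in the newest picture that a camera, given by its name, has taken for a name from the list of things; names that differ only in an ending like _2 or _b are one class to them, and where a whole thing is asked for, a point or a joint stands for the part that bears it (a point fixed in the world has none). Each returns a list of dicts, best first, with "score" (0 to 1); they miss things now and then, are a little off and sometimes report something else, mostly with a low value. They report only what shows in the picture. A call takes as long as a camera call.
- boxes_of(thing, camera): "box" ([centre column, centre row, width, height] in pixels, round what is visible of it).
The state is a dict: "t": time; "joint_pos": joint angles; "qd": joint speeds; "joint_torque": joint torques, N m; "eef_pos": TCP position; "tool_rot": TCP orientation; "force": force on the tool from outside, world axes, zero at the start; "torque": the same for the moment, N m; "grip_width": opening from 0.0 (shut) to 1.0 (fully open).
Only numpy, scipy, OpenCV 4.12 (cv2) and the standard library are available. Lean on these libraries where they do the work, as an engineer would, in place of code of your own. Each camera call takes 0.05 s, during which the arm holds its last target.

### The job

The offcut tray under the perforated plate is due to be emptied: push the black catch lever outward with a fingertip, away from the tray, right over to its stop, then hook a fingertip behind the lip of the blue-fronted tray and draw it all the way out to its end stop. Do not pinch the lever or the lip between the fingers; keep the offcuts lying in the tray, leave everything else where it stands, and take the hand clear at the end.

Things in the scene. Friction and masses are not known exactly. Their poses are not given: they have to be found in the camera images.
- station: Fixed work support: perforated steel plate (240 x 236 mm, top 80 mm above the bed) on legs, an open steel tray on runners below. Origin: on the bed, under the middle of the tray's finger pocket at home. x points from the lip in under the plate (the tray draws out to -x), z up. Plate: x from 38 mm. Catch bracket: x -53 to -69, y 88 to 112 mm, 54 mm tall.
- lip: Upright front wall of the tray, 160 mm wide along y, 8 mm thick with its blue front; moves with the tray, axes as the station's. Origin: middle of the top edge of its rear face (the face to pull), 56 mm above the bed, at station x = -32 mm when home. Behind it an empty finger pocket, open above: x 0 to 66 mm, 144 mm wide, floor 40 mm below the origin. Offcuts lie further back (x 70 to 273 mm).
- fascia: The blue facing, 160 x 40 x 4 mm, fixed to the front of the lip. Origin: 4 mm in front of the lip's origin (towards -x), at the same height. Touching it while pulling on the rear of the lip counts as pinching.
- tray (a joint): How far the tray is drawn out, m: 0 home, 0.12 at its end stop. It stays where it is left; about 3 N moves it. The closed catch holds it within 3 mm of home.
- catch (a joint): Catch lever, rad: 0 upright, its steel blade level across the front of the lip, closed (starts 0 to 0.12); 1.3 swung outward (to station +y) against its stop, blade up. The tray is free from about 1.0. Axis along station x at y = 100 mm, 40 mm above the bed. It stays where it is left; about 1 N at the tip moves it.
- lever_tip (a point): On the black pad (20 mm wide, the lever's face towards the tray), 12 mm below the lever's end and 70 mm out from its axis; with the lever upright at station x = -82, y = 93 mm, 110 mm above the bed. The blade turns in another plane (x -43 to -49 mm, 45 mm long towards the tray), so beside the lever on the tray side all is free down to the bed.
- lever_pad: The lever's black pad, 20 mm wide, 7 mm thick, reaching 82 mm from the catch's axis: the face to push. Origin: on the axis at station x = -50 mm; its own z runs along the lever.
- lever_back: Flat steel bar, 16 x 6 mm, 68 mm long, along the outer side of the black pad: lever and pad are 13 mm thick together. Origin: on the catch's axis at station x = -50 mm, its own z along the lever. Touching it and the pad together with over 1 N counts as pinching.
- workpiece: Brass disc, 52 mm across and 14 mm tall, lying on the perforated plate; leave alone. Origin: centre of its underside.
- offcut_a: Dark steel offcut 40 x 24 x 6 mm, loose on the tray floor under the plate. Origin: centre of its underside.
- offcut_b: Brass ring offcut, 36 mm across, 6 mm tall, loose on the tray floor under the plate. Origin: centre of its underside.
- blank_bin: Blue open bin of round metal blanks, 150 x 100 x 50 mm; leave alone. Origin: centre of its underside.
- driver: Screwdriver lying on the bed; leave alone. Origin: underside near its middle.
- cleaner: White bottle with black cap, 60 mm across, 150 mm tall; leave alone. Origin: centre of its underside.
- step_block: Aluminium focus step block with three steps, 90 x 40 x 50 mm; leave alone. Origin: centre of its underside.
- v_block: Dark steel V block, 60 x 60 x 50 mm; leave alone. Origin: centre of its underside.

How it is judged:
By the outcome, as a careful person would: the job done as asked, in the order asked, and still so for the second after the job is handed in, with the robot touching nothing.
It also fails if it takes over 48 s, if anything falls off the work surface, if the arm or the gripper's body presses on something with over 40 N, if the wrist force passes 120 N, or if a joint passes its speed limit or range.

## Working session

There is one attempt and no reset: what is moved stays moved. The work goes in short steps, Python scripts to look and compute and a tool call to move; the robot and the scene stay as the last step left them, time stands still between calls to the robot, and variables do not carry over. Pictures are saved under pics/ and viewed, and the job is handed in when it is done.

Besides the shell and the picture viewer there is one more tool, called as a command line: name --argument value ..., lists and objects as JSON in quotes. jog_arm: Moves the arm, as the interface text tells. Its arguments: {"type":"object","properties":{"increments":{"type":"array","items":{"type":"object","properties":{"dx":{"type":"number"},"dy":{"type":"number"},"dz":{"type":"number"},"ax":{"type":"number"},"ay":{"type":"number"},"az":{"type":"number"}}}},"jaw":{"type":"number"},"grip_force":{"type":"number"}},"required":["increments"]}

```bash
mkdir -p pics; ls
python3 - <<'E'
from station import bot, eyes, boxes_of
import cv2,numpy as np
for c in ("scene","top"):
    im=eyes.camera(c); cv2.imwrite(f"pics/{c}0.png",cv2.cvtColor(im,cv2.COLOR_RGB2BGR))
    k=eyes.get_calibration(c); print(c,{a:(np.round(b,4).tolist()) for a,b in k.items()})
    for t in ("station","lip","fascia","lever_pad","lever_back","workpiece"):
        print(t,[(np.round(d["box"],1).tolist(),round(d["score"],2)) for d in boxes_of(t,c)[:2]])
s=bot.read_state();print(s["t"],bot.pinch_z,s["grip_width"],np.round(s["tool_rot"],3).tolist())
E
```

```text
pics
scene {'fov_y': 49.886, 'cx': 278.4701, 'cy': 212.3121, 'pose': [[-0.1908, -0.6358, 0.7479, 1.7845], [0.9816, -0.1141, 0.1534, 0.2666], [-0.0122, 0.7634, 0.6458, 1.1328], [0.0, 0.0, 0.0, 1.0]]}
station [([283.5, 256.0, 111.6, 100.0], 0.63)]
lip [([303.6, 223.6, 42.1, 15.7], 0.67)]
fascia []
lever_pad []
lever_back []
workpiece [([274.8, 248.4, 11.7, 11.9], 0.69)]
top {'fov_y': 51.5349, 'cx': 280.0315, 'cy': 212.2976, 'pose': [[0.0057, 0.9852, -0.1712, 0.359], [-1.0, 0.0064, 0.0036, 0.024], [0.0046, 0.1712, 0.9852, 1.3599], [0.0, 0.0, 0.0, 1.0]]}
station [([214.8, 223.8, 10.4, 4.5], 0.6), ([266.1, 170.5, 107.7, 121.4], 0.59)]
lip [([252.0, 217.8, 50.0, 13.5], 0.77)]
fascia [([246.8, 215.9, 25.3, 5.7], 0.67)]
lever_pad [([217.2, 224.1, 6.1, 11.3], 0.43), ([116.1, 278.1, 39.4, 53.9], 0.17)]
lever_back []
workpiece [([272.9, 158.8, 18.1, 16.4], 0.76), ([425.5, 232.6, 33.3, 25.1], 0.66)]
0.7 0.0188 0.999132724291189 [[0.252, 0.968, 0.0], [0.968, -0.252, 0.0], [0.0, 0.0, -1.0]]
```

View pics/scene0.png

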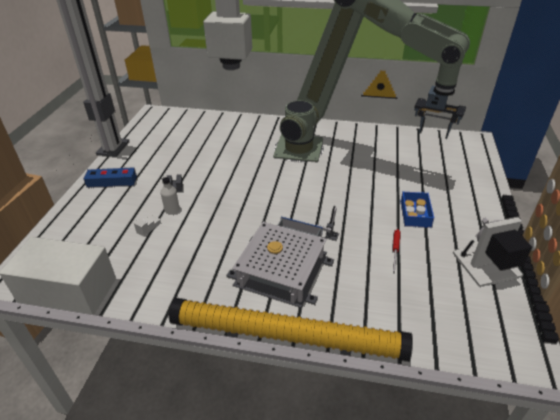

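View pics/top0.png

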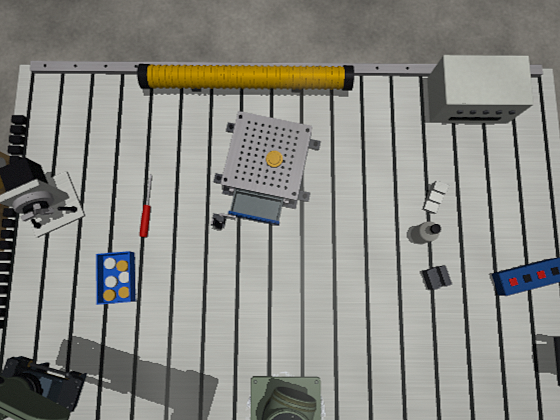

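Run:
```python
import cv2
a=cv2.imread("pics/top0.png")[90:300,180:360]; cv2.imwrite("pics/topz.png",cv2.resize(a[75:175,0:133],None,fx=6,fy=6,interpolation=cv2.INTER_CUBIC)); cv2.imwrite("pics/topp.png",cv2.resize(a,None,fx=2.8,fy=2.8,interpolation=cv2.INTER_CUBIC))
b=cv2.imread("pics/scene0.png")[190:320,210:370]; cv2.imwrite("pics/scz.png",cv2.resize(b,None,fx=4.5,fy=4.5,interpolation=cv2.INTER_CUBIC))
```

```text
(no output)
```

View pics/topz.png

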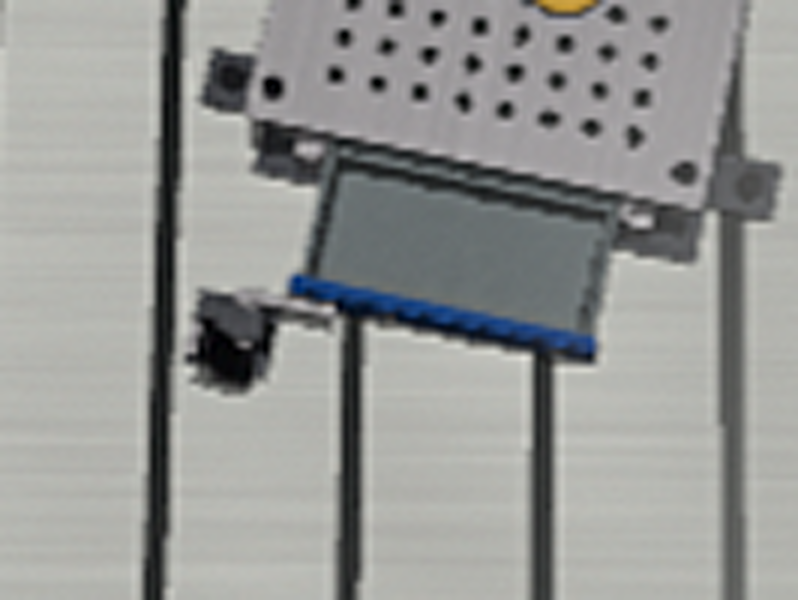

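View pics/topp.png

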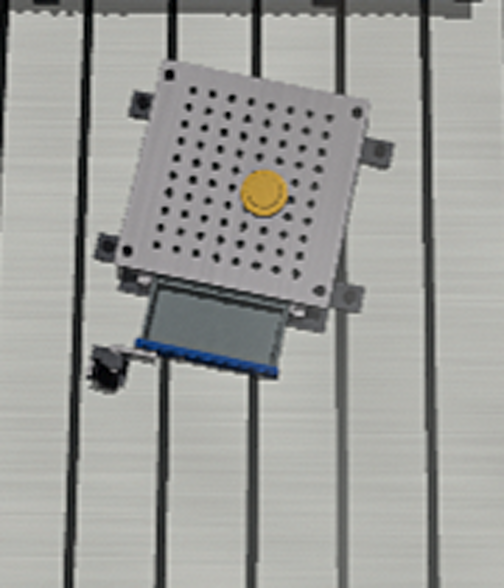

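View pics/scz.png

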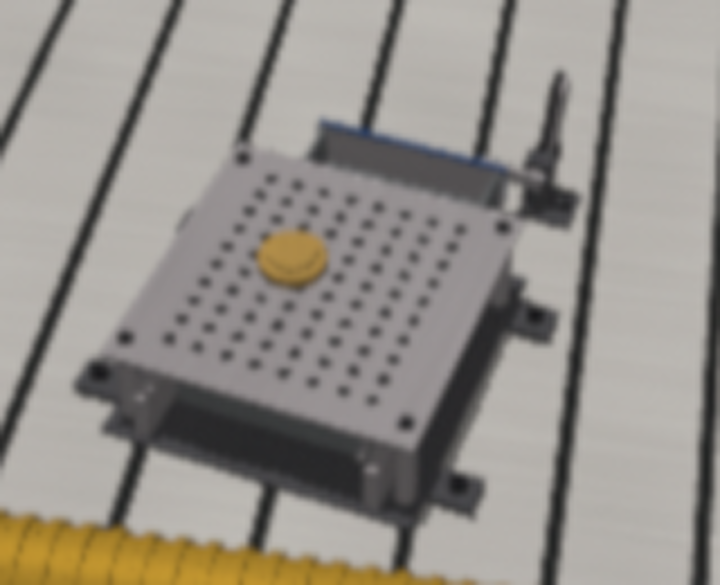

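```bash
cat > h.py <<'E'
import numpy as np
from station import bot, eyes, boxes_of
def proj(c,P):
    k=eyes.get_calibration(c);T=np.array(k["pose"]);f=210/np.tan(np.radians(k["fov_y"])/2)
    q=(np.atleast_2d(P)-T[:3,3])@T[:3,:3]
    return np.c_[k["cx"]+f*q[:,0]/-q[:,2], k["cy"]-f*q[:,1]/-q[:,2]]
def W(p,P):
    c,s=np.cos(p[2]),np.sin(p[2]);P=np.atleast_2d(P).astype(float)
    return np.c_[p[0]+c*P[:,0]-s*P[:,1],p[1]+s*P[:,0]+c*P[:,1],P[:,2]]
E
python3 - <<'E'
from h import *
from scipy.optimize import least_squares
S=np.array([[278,118,80],[278,-118,80],[38,118,80],[38,-118,80],[-40,80,56],[-40,-80,56]])/1000
top=np.array([[239.3,111.8],[311.8,126.1],[222.1,184.8],[296.1,199.3],[228.3,213.3],[279.2,224.7]])
sc=np.array([[301.6,289.3],[231.6,267.8],[325.6,240],[263.3,221.8],[322.7,227.1],[281.1,217.1]])
def r(p,w=(1,1)): return np.r_[w[0]*(proj("top",W(p,S))-top).ravel(),w[1]*(proj("scene",W(p,S))-sc).ravel()]
for w in((1,1),(1,0),(0,1)):
    o=least_squares(r,[.5,.05,-.2],kwargs=dict(w=w),loss="soft_l1"); print(np.round(o.x,4),np.round(r(o.x),1).tolist())
    if w==(1,1): np.save("p.npy",o.x)
E
cat > cal.txt <<'E'
E
python3 - <<'E'
from h import *
p=np.load("p.npy")
for n,q in dict(tip=[-.082,.093,.11],tip_end=[-.082,.1,.122],lip=[-.032,0,.056],brk=[-.061,.1,.054]).items(): print(n,W(p,q).round(4),[proj(c,W(p,q)).round(1).tolist() for c in("top","scene")])
E
```

```text
[ 0.6061  0.0924 -0.2017] [-1.4, -1.3, 0.5, -0.7, -1.9, -0.8, 0.7, 0.5, -0.8, -0.5, -0.2, -1.1, -0.2, -0.6, -0.2, -0.7, 0.5, -2.4, -0.9, -1.2, -0.3, -1.3, -0.3, -2.1]
[ 0.6039  0.0909 -0.2014] [-1.0, -0.7, 0.9, -0.0, -1.4, -0.1, 1.2, 1.2, -0.3, 0.2, 0.3, -0.4, -0.5, -1.2, -0.5, -1.3, 0.2, -2.9, -1.2, -1.7, -0.7, -1.8, -0.6, -2.5]
[ 0.612   0.0949 -0.2071] [-1.7, -3.2, 0.1, -2.2, -2.5, -2.9, -0.1, -1.2, -1.6, -2.6, -1.1, -3.0, -0.2, 1.0, -0.3, 0.5, 1.0, -1.0, -0.6, -0.2, 0.2, -0.0, 0.1, -1.1]
tip [[0.5444 0.1999 0.11  ]] [[[217.8, 222.7]], [[330.4, 208.0]]]
tip_end [[0.5458 0.2068 0.122 ]] [[[214.8, 221.6]], [[332.5, 205.8]]]
lip [[0.5747 0.0988 0.056 ]] [[[253.8, 215.6]], [[300.5, 221.7]]]
brk [[0.5663 0.2026 0.054 ]] [[[219.6, 218.2]], [[329.5, 224.0]]]
```

jog_arm --jaw -1 --increments '[{"dx": 0.8, "dy": -0.8, "az": 0.5}, {"dx": 0.8, "dy": -0.8}, {"dx": 0.8, "dy": -0.8}, {"dx": 0.8, "dy": -0.8}, {"dx": 0.8, "dy": -0.8}, {"dx": 0.8, "dy": -0.8}, {"dx": 0.8, "dy": -0.8}, {"dx": 0.8, "dy": -0.8}, {"dx": 0.8, "dy": -0.8}, {"dx": 0.8, "dy": -0.8}, {"dx": 0.8, "dy": -0.8}, {"dx": 0.8, "dy": -0.8}]'

```text
invalid input at $.increments[0]: expected keys dx, dy, dz, ax, ay, az
```

jog_arm --increments '[{}, {}]'

```text
invalid input at $.increments[0]: expected keys dx, dy, dz, ax, ay, az
```

jog_arm --jaw -1 --increments '[{"dx": 0.8, "dy": -0.8, "dz": 0, "ax": 0, "ay": 0, "az": 0.5}, {"dx": 0.8, "dy": -0.8, "dz": 0, "ax": 0, "ay": 0, "az": 0}, {"dx": 0.8, "dy": -0.8, "dz": 0, "ax": 0, "ay": 0, "az": 0}, {"dx": 0.8, "dy": -0.8, "dz": 0, "ax": 0, "ay": 0, "az": 0}, {"dx": 0.8, "dy": -0.8, "dz": 0, "ax": 0, "ay": 0, "az": 0}, {"dx": 0.8, "dy": -0.8, "dz": 0, "ax": 0, "ay": 0, "az": 0}, {"dx": 0.8, "dy": -0.8, "dz": 0, "ax": 0, "ay": 0, "az": 0}, {"dx": 0.8, "dy": -0.8, "dz": 0, "ax": 0, "ay": 0, "az": 0}, {"dx": 0.8, "dy": -0.8, "dz": 0, "ax": 0, "ay": 0, "az": 0}, {"dx": 0.8, "dy": -0.8, "dz": 0, "ax": 0, "ay": 0, "az": 0}, {"dx": 0.8, "dy": -0.8, "dz": 0, "ax": 0, "ay": 0, "az": 0}, {"dx": 0.8, "dy": -0.8, "dz": 0, "ax": 0, "ay": 0, "az": 0}]'

```text
t: 2.2
eef_pos: [0.53, 0.1713, 0.2141]
tool_rot: [[0.201, 0.98, 0.0], [0.98, -0.201, 0.0], [0.0, 0.0, -1.0]]
force: [-0.6, 0.6, 0.8]
grip_width: 0.003
```

```bash
cat >> h.py <<'E'
import cv2
def shot(c,n,box,z):
    im=cv2.cvtColor(eyes.camera(c),cv2.COLOR_RGB2BGR);cv2.imwrite("pics/raw_"+n,im)
    x0,y0,x1,y1=box;cv2.imwrite("pics/"+n,cv2.resize(im[y0:y1,x0:x1],None,fx=z,fy=z,interpolation=cv2.INTER_CUBIC))
def st():
    s=bot.read_state();p=np.load("p.npy");d=np.array(s["eef_pos"]);c,n=np.cos(p[2]),np.sin(p[2])
    e=d[:2]-p[:2];print("t",round(s["t"],2),"eef",d.round(4),"station",np.round([c*e[0]+n*e[1],-n*e[0]+c*e[1],d[2]],4),"F",np.round(s["force"],1),"w",round(s["grip_width"],3),"R",np.round(s["tool_rot"],3).tolist())
E
python3 - <<'E'
from h import *
st()
shot("scene","s1.png",(210,130,370,270),5); shot("top","t1.png",(180,150,320,255),5.5)
p=np.load("p.npy")
print(proj("scene",[bot.read_state()["eef_pos"]]),proj("top",[bot.read_state()["eef_pos"]]))
E
```

```text
t 2.2 eef [0.53   0.1713 0.2141] station [-0.0904  0.062   0.2141] F [-0.6  0.6  0.8] w 0.003 R [[0.201, 0.98, 0.0], [0.98, -0.201, 0.0], [0.0, 0.0, -1.0]]
[[323.77953897 181.33695141]] [[223.71123725 221.73043398]]
```

View pics/s1.png

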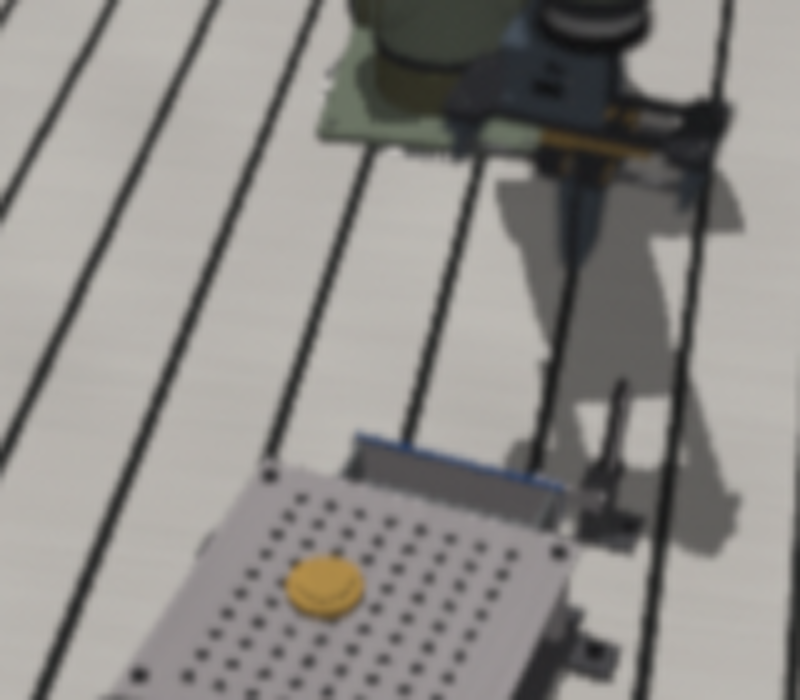

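View pics/t1.png

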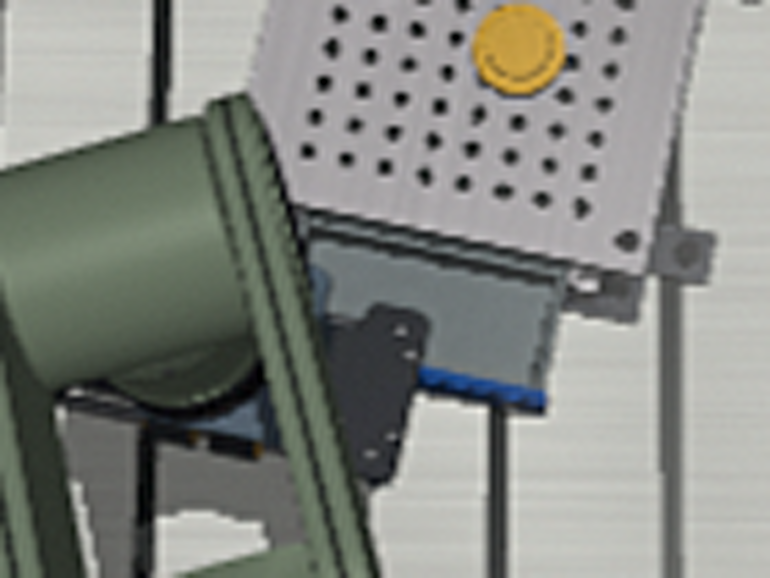

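jog_arm --increments '[{"dx": 0.15, "dy": -0.03, "dz": -0.6, "ax": 0, "ay": 0, "az": 0}, {"dx": 0, "dy": 0, "dz": -0.6, "ax": 0, "ay": 0, "az": 0}, {"dx": 0, "dy": 0, "dz": -0.6, "ax": 0, "ay": 0, "az": 0}, {"dx": 0, "dy": 0, "dz": -0.6, "ax": 0, "ay": 0, "az": 0}, {"dx": 0, "dy": 0, "dz": -0.5, "ax": 0, "ay": 0, "az": 0}, {"dx": 0, "dy": 0, "dz": 0, "ax": 0, "ay": 0, "az": 0}]'

```text
t: 3.05
eef_pos: [0.5333, 0.1714, 0.0967]
tool_rot: [[0.201, 0.98, -0.004], [0.98, -0.201, -0.001], [-0.001, -0.003, -1.0]]
force: [-0.7, 0.5, -0.4]
grip_width: 0.007
```

Run:
```python
from h import *
st()
shot("scene","s2.png",(280,170,380,245),8)
p=np.load("p.npy");e=bot.read_state()["eef_pos"]
R=np.array(bot.read_state()["tool_rot"])
print(proj("scene",[e,e+.016*R[:,1],e+.0135*R[:,0]]))
```

```text
t 3.05 eef [0.5333 0.1714 0.0967] station [-0.0871  0.0629  0.0967] F [-0.7  0.5 -0.4] w 0.007 R [[0.201, 0.98, -0.004], [0.98, -0.201, -0.001], [-0.001, -0.003, -1.0]]
[[322.55003367 207.96063146]
 [321.13230097 210.63151861]
 [326.14810474 208.85413422]]
```

View pics/s2.png

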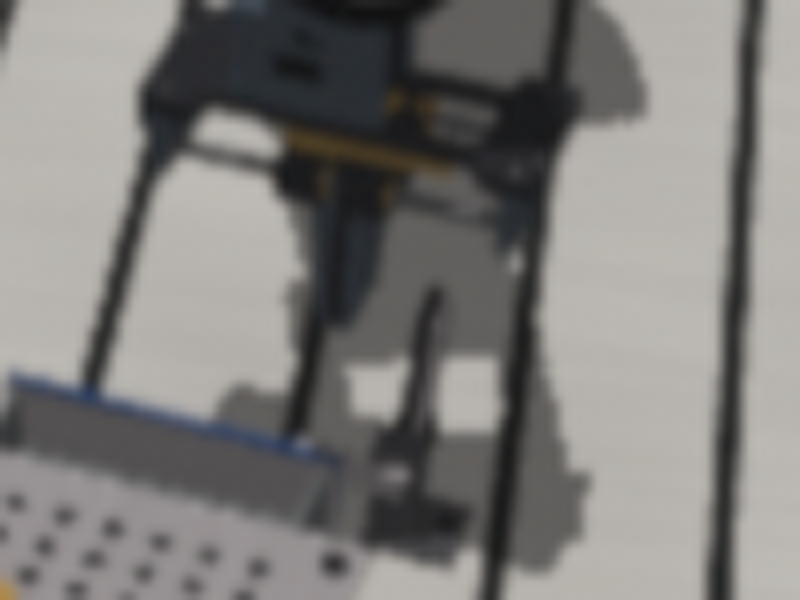

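jog_arm --increments '[{"dx": 0.06, "dy": 0.31, "dz": 0.07, "ax": 0, "ay": 0, "az": 0}, {"dx": 0.06, "dy": 0.31, "dz": 0.07, "ax": 0, "ay": 0, "az": 0}, {"dx": 0.04, "dy": 0.195, "dz": 0, "ax": 0, "ay": 0, "az": 0}, {"dx": 0.04, "dy": 0.195, "dz": 0, "ax": 0, "ay": 0, "az": 0}, {"dx": 0.04, "dy": 0.19, "dz": -0.055, "ax": 0, "ay": 0, "az": 0}, {"dx": 0.04, "dy": 0.19, "dz": -0.055, "ax": 0, "ay": 0, "az": 0}]'

```text
t: 3.85
eef_pos: [0.5462, 0.2272, 0.0989]
tool_rot: [[0.201, 0.98, -0.0], [0.98, -0.201, -0.0], [-0.0, -0.0, -1.0]]
force: [0.1, -2.2, -0.1]
grip_width: 0.007
```

Run:
```python
from h import *
st()
shot("scene","s3.png",(280,170,380,245),8)
```

```text
t 3.85 eef [0.5462 0.2272 0.0989] station [-0.0857  0.1201  0.0989] F [ 0.1 -2.2 -0.1] w 0.007 R [[0.201, 0.98, -0.0], [0.98, -0.201, -0.0], [-0.0, -0.0, -1.0]]
```

View pics/s3.png

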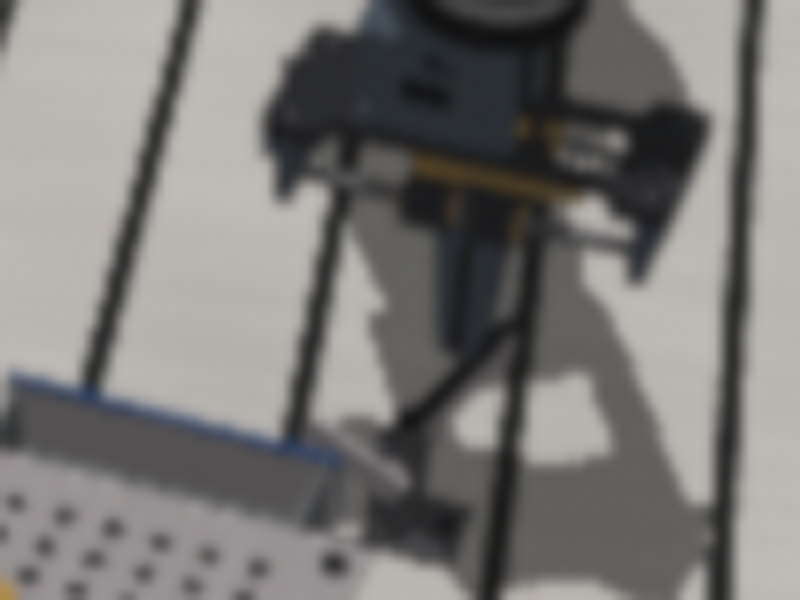

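jog_arm --increments '[{"dx": 0.035, "dy": 0.17, "dz": -0.11, "ax": 0, "ay": 0, "az": 0}, {"dx": 0.035, "dy": 0.17, "dz": -0.11, "ax": 0, "ay": 0, "az": 0}, {"dx": 0.03, "dy": 0.14, "dz": -0.145, "ax": 0, "ay": 0, "az": 0}, {"dx": 0.03, "dy": 0.14, "dz": -0.145, "ax": 0, "ay": 0, "az": 0}, {"dx": 0.015, "dy": 0.065, "dz": -0.105, "ax": 0, "ay": 0, "az": 0}, {"dx": 0.015, "dy": 0.065, "dz": -0.105, "ax": 0, "ay": 0, "az": 0}]'

```text
t: 4.65
eef_pos: [0.5524, 0.2571, 0.07]
tool_rot: [[0.201, 0.98, -0.0], [0.98, -0.201, 0.0], [-0.0, -0.0, -1.0]]
force: [-0.7, -0.2, 1.0]
grip_width: 0.005
```

jog_arm --increments '[{"dx": 0.005, "dy": 0.02, "dz": -0.05, "ax": 0, "ay": 0, "az": 0}, {"dx": 0.005, "dy": 0.02, "dz": -0.05, "ax": 0, "ay": 0, "az": 0}]'

```text
t: 4.9
eef_pos: [0.5529, 0.2585, 0.0663]
tool_rot: [[0.201, 0.98, -0.0], [0.98, -0.201, 0.0], [0.0, -0.0, -1.0]]
force: [0.1, -0.1, 1.6]
grip_width: 0.005
```

Run:
```python
from h import *
st()
shot("scene","s4.png",(280,170,380,245),8)
```

```text
t 4.9 eef [0.5529 0.2585 0.0663] station [-0.0854  0.1521  0.0663] F [ 0.1 -0.1  1.6] w 0.005 R [[0.201, 0.98, -0.0], [0.98, -0.201, 0.0], [0.0, -0.0, -1.0]]
```

View pics/s4.png

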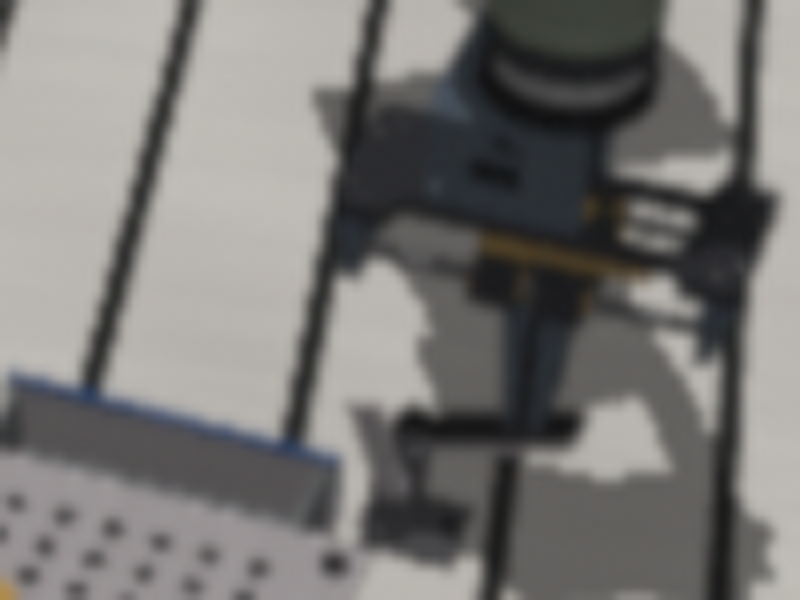

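jog_arm --increments '[{"dx": 0.005, "dy": 0.015, "dz": -0.05, "ax": 0, "ay": 0, "az": 0}, {"dx": 0, "dy": 0, "dz": -0.03, "ax": 0, "ay": 0, "az": 0}]'

```text
t: 5.2
eef_pos: [0.5533, 0.2592, 0.0633]
tool_rot: [[0.201, 0.98, 0.0], [0.98, -0.201, 0.0], [0.001, 0.0, -1.0]]
force: [-0.5, 1.2, 4.4]
grip_width: 0.002
```

jog_arm --increments '[{"dx": 0, "dy": 0, "dz": -0.03, "ax": 0, "ay": 0, "az": 0}, {"dx": 0, "dy": 0, "dz": 0, "ax": 0, "ay": 0, "az": 0}]'

```text
t: 5.45
eef_pos: [0.5534, 0.2593, 0.0631]
tool_rot: [[0.201, 0.98, 0.001], [0.98, -0.201, 0.001], [0.001, 0.001, -1.0]]
force: [-2.4, -0.3, 6.3]
grip_width: 0.01
```

jog_arm --increments '[{"dx": 0, "dy": 0, "dz": -0.03, "ax": 0, "ay": 0, "az": 0}, {"dx": 0, "dy": 0, "dz": 0, "ax": 0, "ay": 0, "az": 0}]'

```text
t: 5.7
eef_pos: [0.5535, 0.2594, 0.0629]
tool_rot: [[0.201, 0.98, 0.002], [0.98, -0.201, 0.001], [0.001, 0.001, -1.0]]
force: [-3.7, -0.6, 11.2]
grip_width: 0.002
```

jog_arm --increments '[{"dx": 0, "dy": 0, "dz": 0.4, "ax": 0, "ay": 0, "az": 0}, {"dx": 0, "dy": 0, "dz": 0.8, "ax": 0, "ay": 0, "az": 0}, {"dx": 0, "dy": 0, "dz": 0.8, "ax": 0, "ay": 0, "az": 0}, {"dx": 0, "dy": 0, "dz": 0.8, "ax": 0, "ay": 0, "az": 0}, {"dx": 0.26, "dy": -0.83, "dz": 0, "ax": 0, "ay": 0, "az": 0}, {"dx": 0.26, "dy": -0.83, "dz": 0, "ax": 0, "ay": 0, "az": 0}, {"dx": 0.26, "dy": -0.83, "dz": 0, "ax": 0, "ay": 0, "az": 0}, {"dx": 0.26, "dy": -0.83, "dz": 0, "ax": 0, "ay": 0, "az": 0}, {"dx": 0.26, "dy": -0.83, "dz": 0, "ax": 0, "ay": 0, "az": 0}, {"dx": 0, "dy": 0, "dz": 0, "ax": 0, "ay": 0, "az": 0}]'

```text
t: 6.95
eef_pos: [0.6057, 0.0908, 0.173]
tool_rot: [[0.204, 0.979, 0.0], [0.979, -0.204, -0.001], [-0.0, 0.001, -1.0]]
force: [0.3, 0.5, -0.2]
grip_width: 0.004
```

Run:
```python
from h import *
st()
shot("scene","s5.png",(250,150,370,240),6.6)
shot("top","t5.png",(190,150,310,240),6.6)
```

```text
t 6.95 eef [0.6057 0.0908 0.173 ] station [-0.     -0.0016  0.173 ] F [ 0.3  0.5 -0.2] w 0.004 R [[0.204, 0.979, 0.0], [0.979, -0.204, -0.001], [-0.0, 0.001, -1.0]]
```

View pics/s5.png

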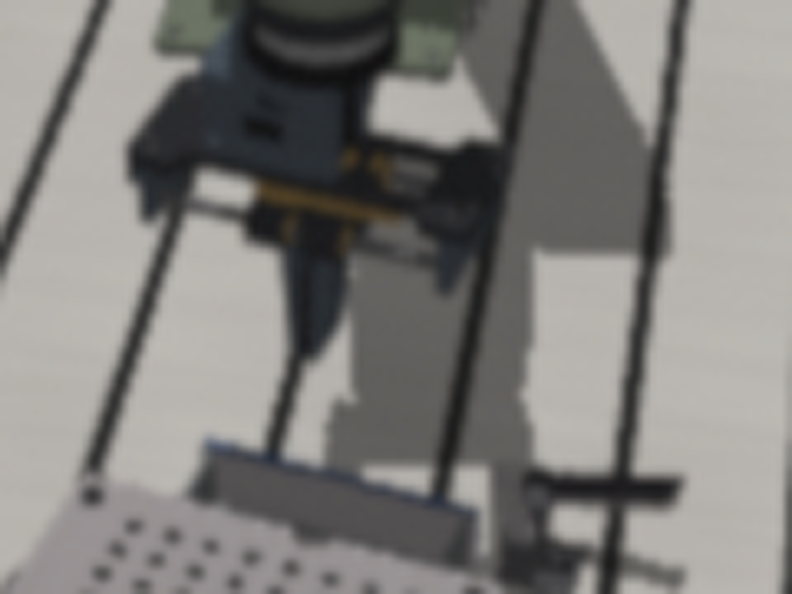

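View pics/t5.png

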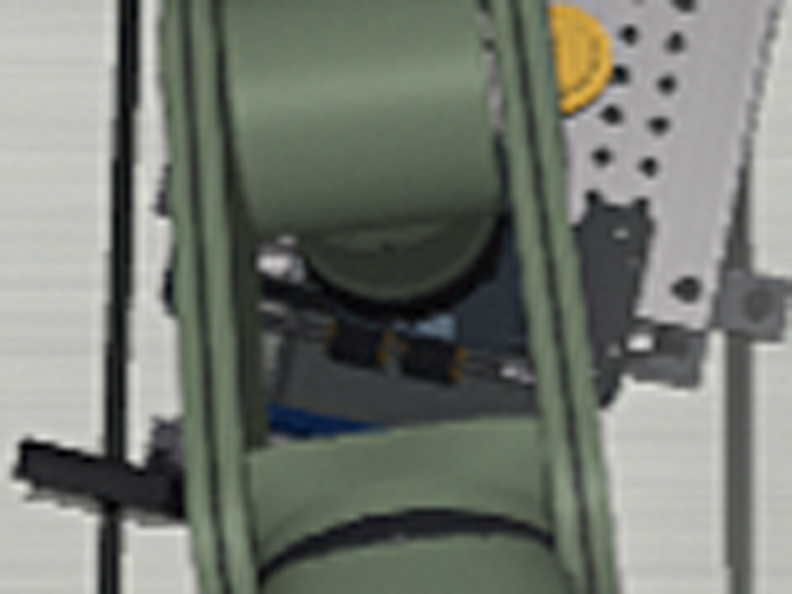

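jog_arm --increments '[{"dx": 0, "dy": 0, "dz": -0.6, "ax": 0, "ay": 0, "az": 0}, {"dx": 0, "dy": 0, "dz": -0.6, "ax": 0, "ay": 0, "az": 0}, {"dx": 0, "dy": 0, "dz": -0.6, "ax": 0, "ay": 0, "az": 0}, {"dx": 0, "dy": 0, "dz": -0.6, "ax": 0, "ay": 0, "az": 0}, {"dx": 0, "dy": 0, "dz": -0.6, "ax": 0, "ay": 0, "az": 0}, {"dx": 0, "dy": 0, "dz": -0.55, "ax": 0, "ay": 0, "az": 0}, {"dx": 0, "dy": 0, "dz": 0, "ax": 0, "ay": 0, "az": 0}]'

```text
t: 7.92
eef_pos: [0.6035, 0.094, 0.0293]
tool_rot: [[0.2, 0.98, -0.004], [0.98, -0.2, -0.0], [-0.001, -0.004, -1.0]]
force: [0.0, -0.2, -0.2]
grip_width: 0.003
```

Run:
```python
from h import *
st()
shot("scene","s6.png",(250,150,370,240),6.6)
```

```text
t 7.92 eef [0.6035 0.094  0.0293] station [-0.0028  0.001   0.0293] F [ 0.  -0.2 -0.2] w 0.003 R [[0.2, 0.98, -0.004], [0.98, -0.2, -0.0], [-0.001, -0.004, -1.0]]
```

View pics/s6.png

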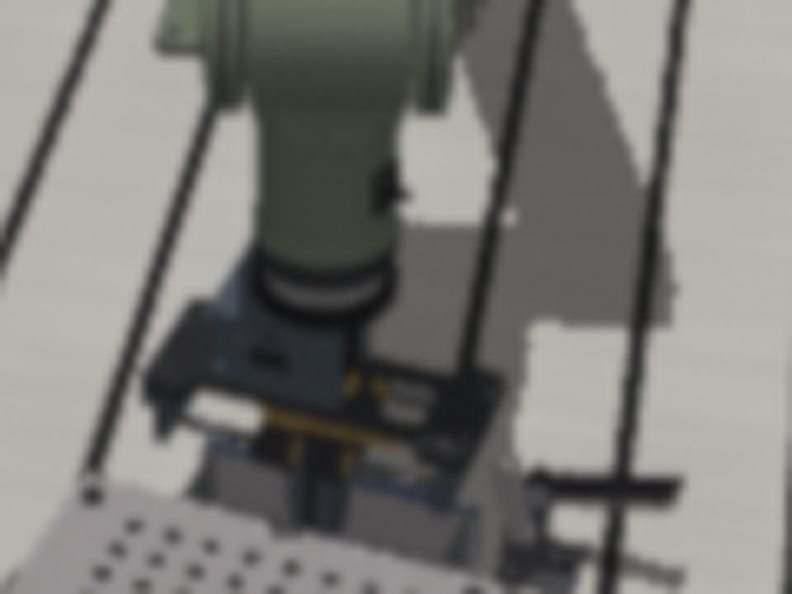

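jog_arm --increments '[{"dx": -0.098, "dy": 0.02, "dz": 0, "ax": 0, "ay": 0, "az": 0}, {"dx": -0.098, "dy": 0.02, "dz": 0, "ax": 0, "ay": 0, "az": 0}, {"dx": -0.098, "dy": 0.02, "dz": 0, "ax": 0, "ay": 0, "az": 0}, {"dx": -0.098, "dy": 0.02, "dz": 0, "ax": 0, "ay": 0, "az": 0}, {"dx": -0.098, "dy": 0.02, "dz": 0, "ax": 0, "ay": 0, "az": 0}, {"dx": -0.098, "dy": 0.02, "dz": 0, "ax": 0, "ay": 0, "az": 0}, {"dx": -0.098, "dy": 0.02, "dz": 0, "ax": 0, "ay": 0, "az": 0}, {"dx": -0.098, "dy": 0.02, "dz": 0, "ax": 0, "ay": 0, "az": 0}]'

```text
t: 8.98
eef_pos: [0.5737, 0.0996, 0.0309]
tool_rot: [[0.201, 0.98, 0.001], [0.98, -0.201, 0.0], [0.0, 0.0, -1.0]]
force: [3.4, -0.2, 2.9]
grip_width: 0.006
```

Run:
```python
from h import *
st()
shot("scene","s7.png",(250,150,370,240),6.6)
```

```text
t 8.97 eef [0.5737 0.0996 0.0309] station [-0.0331  0.0006  0.0309] F [ 3.4 -0.2  2.9] w 0.006 R [[0.201, 0.98, 0.001], [0.98, -0.201, 0.0], [0.0, 0.0, -1.0]]
```

View pics/s7.png

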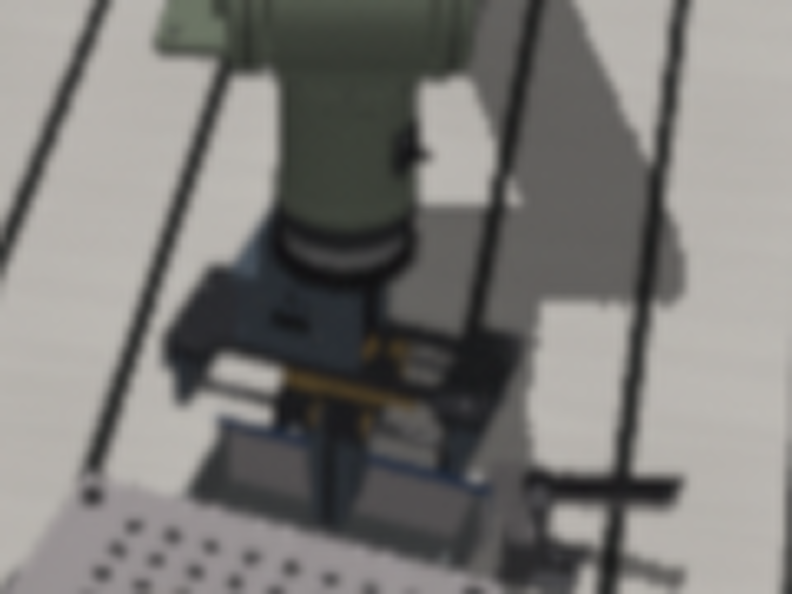

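jog_arm --increments '[{"dx": -0.1225, "dy": 0.025, "dz": 0, "ax": 0, "ay": 0, "az": 0}, {"dx": -0.1225, "dy": 0.025, "dz": 0, "ax": 0, "ay": 0, "az": 0}, {"dx": -0.1225, "dy": 0.025, "dz": 0, "ax": 0, "ay": 0, "az": 0}, {"dx": -0.1225, "dy": 0.025, "dz": 0, "ax": 0, "ay": 0, "az": 0}, {"dx": -0.1225, "dy": 0.025, "dz": 0, "ax": 0, "ay": 0, "az": 0}, {"dx": -0.1225, "dy": 0.025, "dz": 0, "ax": 0, "ay": 0, "az": 0}, {"dx": -0.1225, "dy": 0.025, "dz": 0, "ax": 0, "ay": 0, "az": 0}, {"dx": -0.1225, "dy": 0.025, "dz": 0, "ax": 0, "ay": 0, "az": 0}, {"dx": -0.1225, "dy": 0.025, "dz": 0, "ax": 0, "ay": 0, "az": 0}, {"dx": -0.1225, "dy": 0.025, "dz": 0, "ax": 0, "ay": 0, "az": 0}, {"dx": -0.1225, "dy": 0.025, "dz": 0, "ax": 0, "ay": 0, "az": 0}, {"dx": -0.1225, "dy": 0.025, "dz": 0, "ax": 0, "ay": 0, "az": 0}]'

```text
t: 10.52
eef_pos: [0.5146, 0.1116, 0.0307]
tool_rot: [[0.201, 0.98, -0.0], [0.98, -0.201, 0.0], [0.0, -0.0, -1.0]]
force: [3.2, 1.6, 0.2]
grip_width: 0.003
```

jog_arm --increments '[{"dx": -0.1225, "dy": 0.025, "dz": 0, "ax": 0, "ay": 0, "az": 0}, {"dx": -0.1225, "dy": 0.025, "dz": 0, "ax": 0, "ay": 0, "az": 0}, {"dx": -0.1225, "dy": 0.025, "dz": 0, "ax": 0, "ay": 0, "az": 0}, {"dx": -0.1, "dy": 0.02, "dz": 0, "ax": 0, "ay": 0, "az": 0}, {"dx": -0.1, "dy": 0.02, "dz": 0, "ax": 0, "ay": 0, "az": 0}]'

```text
t: 11.15
eef_pos: [0.492, 0.1161, 0.0308]
tool_rot: [[0.201, 0.98, -0.0], [0.98, -0.201, 0.0], [0.0, -0.0, -1.0]]
force: [3.1, 1.6, -1.7]
grip_width: 0.004
```

Run:
```python
from h import *
st()
shot("scene","s8.png",(250,150,370,240),6.6)
```

```text
t 11.15 eef [0.492  0.1161 0.0308] station [-0.1165  0.0003  0.0308] F [ 3.1  1.6 -1.7] w 0.004 R [[0.201, 0.98, -0.0], [0.98, -0.201, 0.0], [0.0, -0.0, -1.0]]
```

View pics/s8.png

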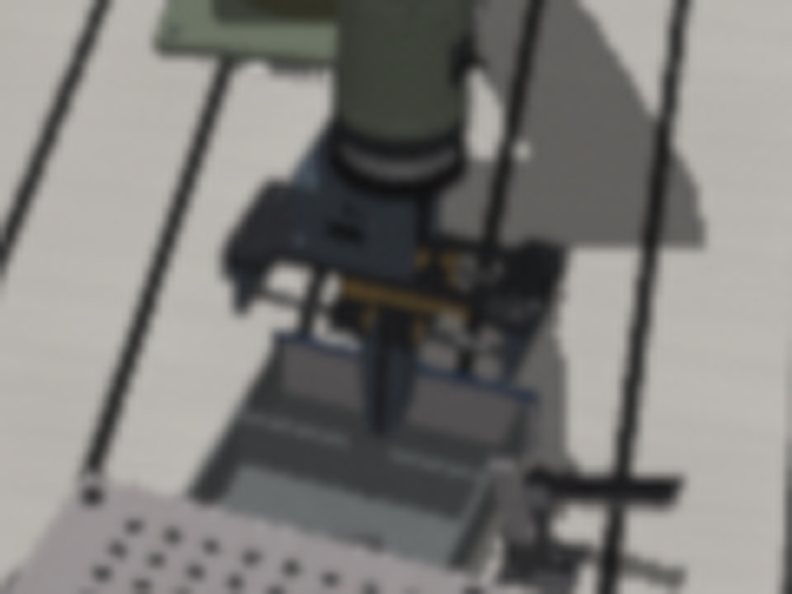

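Sliding steadily at ~3 N. About 20 mm to go; now in small steps, watching for the stop.

jog_arm --increments '[{"dx": -0.098, "dy": 0.02, "dz": 0, "ax": 0, "ay": 0, "az": 0}, {"dx": -0.098, "dy": 0.02, "dz": 0, "ax": 0, "ay": 0, "az": 0}, {"dx": -0.098, "dy": 0.02, "dz": 0, "ax": 0, "ay": 0, "az": 0}]'

```text
t: 11.58
eef_pos: [0.4801, 0.1183, 0.0307]
tool_rot: [[0.201, 0.98, -0.0], [0.98, -0.201, -0.0], [-0.0, -0.0, -1.0]]
force: [3.7, -0.9, -0.7]
grip_width: 0.005
```

jog_arm --increments '[{"dx": -0.05, "dy": 0.01, "dz": 0, "ax": 0, "ay": 0, "az": 0}, {"dx": -0.05, "dy": 0.01, "dz": 0, "ax": 0, "ay": 0, "az": 0}]'

```text
t: 11.82
eef_pos: [0.477, 0.1189, 0.0308]
tool_rot: [[0.2, 0.98, 0.002], [0.98, -0.2, -0.001], [-0.0, 0.002, -1.0]]
force: [7.6, -3.4, -3.7]
grip_width: 0.008
```

jog_arm --increments '[{"dx": -0.05, "dy": 0.01, "dz": 0, "ax": 0, "ay": 0, "az": 0}, {"dx": -0.05, "dy": 0.01, "dz": 0, "ax": 0, "ay": 0, "az": 0}]'

```text
t: 12.08
eef_pos: [0.4771, 0.119, 0.031]
tool_rot: [[0.198, 0.98, 0.01], [0.98, -0.198, -0.002], [0.0, 0.01, -1.0]]
force: [14.5, -9.4, -10.4]
grip_width: 0.003
```

jog_arm --increments '[{"dx": 0.15, "dy": -0.03, "dz": 0, "ax": 0, "ay": 0, "az": 0}, {"dx": 0.25, "dy": -0.05, "dz": 0, "ax": 0, "ay": 0, "az": 0}, {"dx": 0.1, "dy": -0.02, "dz": 0, "ax": 0, "ay": 0, "az": 0}, {"dx": 0, "dy": 0, "dz": 0, "ax": 0, "ay": 0, "az": 0}]'

```text
t: 12.58
eef_pos: [0.4923, 0.116, 0.0306]
tool_rot: [[0.201, 0.98, -0.001], [0.98, -0.201, 0.0], [-0.0, -0.001, -1.0]]
force: [0.5, 0.4, -0.0]
grip_width: 0.006
```

jog_arm --increments '[{"dx": 0, "dy": 0, "dz": 0.5, "ax": 0, "ay": 0, "az": 0}, {"dx": 0, "dy": 0, "dz": 0.9, "ax": 0, "ay": 0, "az": 0}, {"dx": 0, "dy": 0, "dz": 0.9, "ax": 0, "ay": 0, "az": 0}, {"dx": 0, "dy": 0, "dz": 0.9, "ax": 0, "ay": 0, "az": 0}, {"dx": 0, "dy": 0, "dz": 0.9, "ax": 0, "ay": 0, "az": 0}, {"dx": -0.3, "dy": 0.9, "dz": 0, "ax": 0, "ay": 0, "az": 0}, {"dx": -0.3, "dy": 0.9, "dz": 0, "ax": 0, "ay": 0, "az": 0}, {"dx": -0.3, "dy": 0.9, "dz": 0, "ax": 0, "ay": 0, "az": 0}, {"dx": -0.3, "dy": 0.9, "dz": 0, "ax": 0, "ay": 0, "az": 0}, {"dx": -0.3, "dy": 0.9, "dz": 0, "ax": 0, "ay": 0, "az": 0}, {"dx": -0.3, "dy": 0.9, "dz": 0, "ax": 0, "ay": 0, "az": 0}, {"dx": -0.3, "dy": 0.9, "dz": 0, "ax": 0, "ay": 0, "az": 0}]'

```text
t: 14.08
eef_pos: [0.4073, 0.3689, 0.1946]
tool_rot: [[0.201, 0.98, -0.001], [0.98, -0.201, -0.001], [-0.001, -0.001, -1.0]]
force: [0.5, 0.1, -0.1]
grip_width: 0.005
```

Run:
```python
from h import *
st()
shot("scene","s9.png",(230,170,370,275),5.7)
shot("top","t9.png",(190,150,330,255),5.7)
p=np.load("p.npy")
for d in(.12,.115,0):
  q=[[-.04-d,.08,.056],[-.04-d,-.08,.056]]
  print(d,[proj(c,W(p,q)).round(1).tolist() for c in("top","scene")])
for a in(1.3,1.2):
  q=[[-.082,.1+.082*np.sin(a),.04+.082*np.cos(a)],[-.046,.1-.045*np.cos(a),.04+.045*np.sin(a)]];print(a,[proj(c,W(p,q)).round(1).tolist() for c in("top","scene")])
```

```text
t 14.07 eef [0.4073 0.3689 0.1946] station [-0.2501  0.2311  0.1946] F [ 0.5  0.1 -0.1] w 0.005 R [[0.201, 0.98, -0.001], [0.98, -0.201, -0.001], [-0.001, -0.001, -1.0]]
0.12 [[[218.5, 251.5], [270.7, 262.5]], [[332.5, 205.9], [292.6, 196.2]]]
0.115 [[[218.9, 249.8], [271.1, 260.9]], [[332.1, 206.7], [292.1, 196.9]]]
0 [[[227.5, 212.8], [279.0, 223.6]], [[322.4, 225.8], [280.8, 215.0]]]
1.3 [[[192.2, 219.2], [223.4, 212.6]], [[352.7, 224.1], [325.4, 219.5]]]
1.2 [[[192.5, 219.0], [224.9, 213.0]], [[352.2, 222.3], [324.3, 219.5]]]
```

View pics/s9.png

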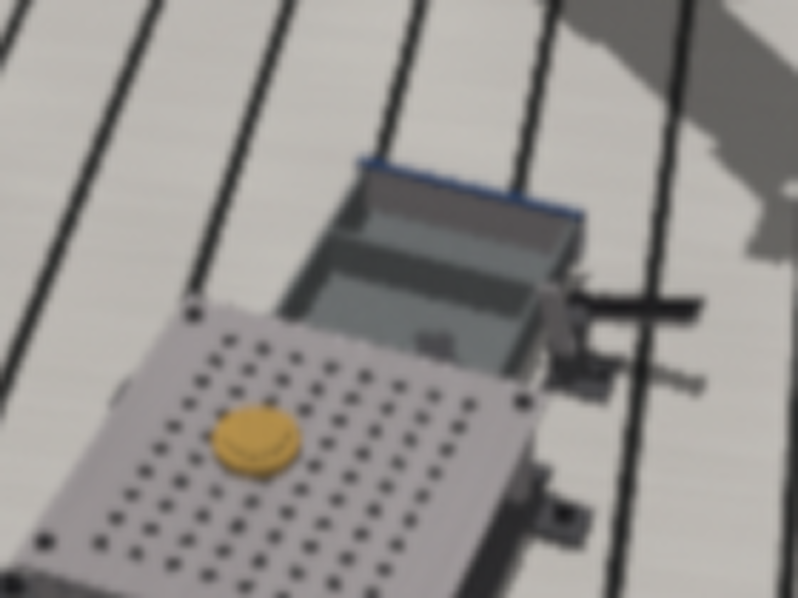

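View pics/t9.png

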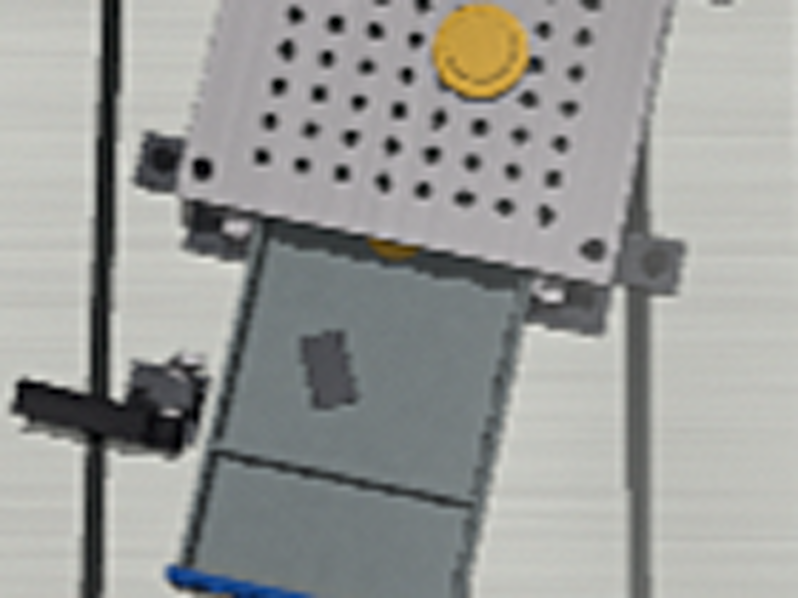

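Run:
```python
from station import bot
print(bot.finish_job())
```

```text
the job is handed in; nothing more can be done
None
```

The tray is drawn out to its end stop and the catch lever is over against its outer stop. The job was handed in at about 14 s of the 48 s allowed.

- **Catch lever:** I pushed it outward along its arc with the shut fingertips on the black pad. I pressed until the force rose to about 11 N with no further movement. The last pictures put the lever's end within about 1 px of where it should lie at 1.3 rad.
- **Tray:** I lowered the fingertips into the pocket and pulled on the rear of the lip, with the tray sliding steadily at about 3 N. At the end it stopped and the pull force climbed to 14.5 N. The pictures then put the blue front within about 1 px of its 0.12 m position, which is 2–3 mm.
- **Offcuts and disc:** The steel offcut lies in the tray and the edge of the brass ring shows under the plate. The brass disc looks unmoved on the plate.
- **Hand:** It is clear and about 0.19 m up, with roughly 0.5 N read on the tool, near zero.

**Disagreements:**
- The two cameras differ by about 1–2 px (a few mm) on where the station stands. This made no difference because both stops were found by force.
- The hand met the tray's stop about 4 mm earlier than I had reckoned. I put that down to tapered fingertips and pose error, since the pictures show the tray fully out.
- I did not check the bin, driver, bottle and blocks in a final full picture. I planned the moves to pass clear of them.

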